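# Wind up the work rest of a disc sander

### The arm

A 6-joint arm with a two-finger parallel gripper is mounted at the origin on the work surface. World frame = base frame: x ahead of the robot, y to its left, z up, the work surface at z = 0. Lengths are in m, angles in rad, forces in N, time in s.
With the tool pointing down it reaches from about 0.25 to 0.775 m from the base axis. Payload 4 kg.
Tool frame: the origin (TCP) lies at the very end of the fingers, on their centre line; the grasp point (between the pads) lies 19 mm behind it; z points along the fingers, y is the direction in which the jaws open and shut (so a half turn about z gives the same grasp; the last joint's range is limited). The gripper opens to 94 mm and grips with 3 to 60 N. Pads are 16 mm wide; open, the fingers measure 119 mm over their backs; the gripper's body (75 mm by 177 mm) begins 78 mm behind the grasp point.
Start: joints at [-0.103, 0.087, 1.371, -0, 1.684, -0.103], TCP at [0.55, -0, 0.206] pointing down, gripper open.
Joint ranges: [-3.1, 3.1], [-0.76, 2.03], [0.27, 2.55], [-1.08, 4.22], [0.17, 2.65], [-2.57, 2.57]. Speed limits (rad/s): [2.79, 2.79, 3.14, 3.14, 3.14, 3.14].

### API

Orientations are given as [roll, pitch, yaw] about the fixed x, y, z axes, in that order (R = Rz(yaw) Ry(pitch) Rx(roll)).
In Python, from bench import robot, cams, models gives the robot as it stands.
- The arm moves only by the tool step_arm, never from a script. Its argument "series" is a list of rows, each a list of 5 numbers: the gripper command: -1 is shut, 1 is fully open, values between are in proportion, then the shift along the tool's x, y, z in mm, then the turn about the tool's z in degrees. A call has 1 to 20 rows; each row is the pose to reach, as a shift and turn from the pose commanded when the call began, along the tool's axes at that moment; what a row does not reach only later rows make up. A row lasts 1/8 s, in which the tool goes at most 62.5 mm and 10.7 degrees, less where a joint would pass 70% of its speed; a pose out of reach is approached as far as the arm can. A call with a gripper value outside its range is refused whole. The fingers move at their own pace and stop on an object; the grip force is fixed at half the most. Time passes only in rows, so rows that repeat a pose let the fingers close. It gives the time, the measured TCP pose, the force and the opening at its end, in the units of the state.
- robot.get_obs(): the state, without advancing time (a new reading comes with each control period).
- cams.snapshot(name): name is "scene" or "side" or "wrist"; returns a dict with "pixels" (400x640x3 uint8, red, green, blue), "fov_y" (degrees; the focal length in pixels is half the picture's height over the tangent of half this angle, whatever the lens; pixels are square), "cx", "cy" (the principal point, pixels), "R" (3x3) and "t" (3): a world point X has camera coordinates R X + t. Camera axes: x right, y down, z forward; pixel columns grow to the right and rows downward; lengths in m; the calibration is good to about 2 mm. A picture is of the moment at which its call begins. There is no depth.
- robot.close_job(): hands the job in, once; it reports no verdict.
Trained networks look in a picture, given as the dict that the camera call returned (one of the last four; its "shot" number tells which), for a name from the list of things; names that differ only in an ending like _2 or _b are one class to them, and where a whole thing is asked for, a point or a joint stands for the part that bears it (a point fixed in the world has none). Each returns a list of dicts, best first, with "p" (0 to 1); they miss things now and then, are a little off and sometimes report something else, mostly with a low value. They report only what shows in the picture. A call takes as long as a camera call. They do not tell look-alikes from the thing itself.
- models.find_in(picture, label): "position" ([x, y, z] in m, in world coordinates, good to about 4 mm: the middle of the surface that is visible of it).
- models.pinpoint(picture, label): "position" ([x, y, z] in m, in world coordinates, good to about 4 mm: a listed point, or the origin of a listed thing).
The state is a dict: "time": time; "joint_positions": joint angles; "qvel": joint speeds; "joint_torque": joint torques, N m; "tool_pos": TCP position; "ee_rot": TCP orientation; "wrist_force": force on the tool from outside, world axes, zero at the start; "wrist_torque": the same for the moment, N m; "width": finger opening in m.
Only numpy, scipy, OpenCV 4.12 (cv2) and the standard library are available. Lean on these libraries where they do the work, as an engineer would, in place of code of your own. Each camera call takes 0.05 s, during which the arm holds its last target. There are 200 camera calls.

### The job

Fit the loose crank over the sander's lift shaft so that its slots drop fully down over the brass cross key, without forcing it, then wind it by its black knob to raise the work rest until the rest's top is level with the top of the red pointer. Leave the crank seated on the shaft and let go; move the rest only with the crank, and do not disturb the pointer, the cup or the two wooden blanks.

Things in the scene. Friction and masses are not known exactly. Their poses are not given: they have to be found in the camera images.
- sander: Green bench disc sander, fixed. Origin on the bench, below the upright lift shaft; z up. Gearbox 110 x 100 mm round the shaft, top 60 mm above the bench. The work rest lies to its -y (centre 150 mm from the shaft), and 260 mm from the shaft the vertical disc and motor begin (205 mm high).
- shaft_top (a point): Centre of the top end of the upright steel lift shaft: 16 mm diameter, its top 7 mm tapered to 6 mm, 105 mm above the bench. Turning it clockwise seen from above raises the work rest 15 mm per turn; it is stiff (about 0.2 Nm) and stays where it is left.
- key_top (a point): Point on the shaft's axis level with the top face of the brass cross key, 24 mm below shaft_top. The key is a bar 34 mm long, 9 mm wide and 9 mm high across the shaft. It turns with the shaft and starts at any angle, which is not measured (this point's own axes do not follow it).
- rest_top (a point): Centre of the top face of the flat aluminium work rest (150 x 110 mm), which moves straight up and down as the shaft is turned.
- pointer_top (a point): Centre of the top face of the red pointer block (24 x 24 mm) on the aluminium post beside the rest, on the sander's -x side: its height is the height wanted for the rest's top. Set anew in each episode, 15 to 33 mm above the rest at the start.
- crank_head (a point): Centre of the blue square head (24 x 24 mm, 44 mm high, sides along the crank's x and y) of the loose steel crank (about 0.4 kg), on its hub's axis; x points to the knob, z up. It stands upright on the bench at the start. Resting on top of the key this point is 48 mm above shaft_top; fully seated, 32 mm.
- crank: The crank; origin at the centre of the hub's underside, 72 mm below crank_head. Hub 33 mm square, its top and that of the arm (16 mm wide) 50 mm up. Bore 19 mm wide, open below, 42 mm deep; its lowest 16 mm cut by four 13 mm slots (along +-x and +-y) for the key: every 90 degrees, with about 6 degrees of play either way, it drops the last 16 mm. Counterweight reaches 58 mm to -x.
- crank_knob (a point): Centre of the crank's upright black round knob (26 mm diameter, 46 mm high), which spins freely on its pin; 65 mm along +x from the hub's axis and 3 mm higher than crank_head.
- cup_rim (a point): Centre of the mouth of a white cup, 72 mm across, 70 mm high; leave it alone.
- blank_red: Dark wooden blank 100 x 22 x 18 mm, lying along its x; origin at the centre of its underside; leave it alone.
- blank_pale: Pale wooden blank 90 x 20 x 16 mm, lying along its x; origin at the centre of its underside; leave it alone.
Not all that is in view belongs to the job. Of the things like the crank, leave any that is green; of the rest the smaller one is meant.

How it is judged:
On the way, in this order (a step that is already met when the one before it is completed fails the run):
1. the crank is fully down on the shaft, its slots over the key (z of crank_head in the frame of shaft_top below 0.037 m and horizontal distance between crank_head and shaft_top below 0.008 m and angle between crank_head's own z axis and vertical below 0.15 rad), for 0.2 s.
2. the rest is wound up level with the pointer (z of rest_top in the frame of pointer_top between -0.003 and 0.003 m), for 0.2 s.
At the end, for the whole second after the job is handed in: The rest's top is within 3 mm of the height of the pointer's top, and the crank is left seated on the shaft (head within 8 mm of the shaft's axis and less than 37 mm above the shaft's top, tilted less than 0.15 rad), released (all of step 1 and all of step 2); the robot touches nothing.
It fails at once if the crank is forced on the shaft (over 60 N between crank and sander) (contact force between crank and sander above 60 N).
It fails at once if the robot pushes on the sander, its shaft or its rest directly (over 5 N) (contact force between any of the fingers, the arm and sander above 5 N).
It fails at once if the pointer is shifted (distance of pointer_top from where it was at the start of the episode above 0.004 m).
It fails at once if the cup or a blank is moved more than 20 mm (distance of any of cup_rim, blank_red, blank_pale from where it was at the start of the episode above 0.02 m).
It also fails if it takes over 72 s, if anything falls off the work surface, if the arm or the gripper's body presses on something with over 40 N, if the wrist force passes 120 N, or if a joint passes its speed limit or range.

## Working session

There is one attempt and no reset: what is moved stays moved. The work goes in short steps, Python scripts to look and compute and a tool call to move; the robot and the scene stay as the last step left them, time stands still between calls to the robot, and variables do not carry over. Pictures are saved under pics/ and viewed, about 8 in all and at most 12, crops included, and the job is handed in when it is done.

Besides the shell and the picture viewer there is one more tool, called after ">>>" as name(argument=value, ...), one argument or row to a line, values as JSON. step_arm: Moves the arm, as the interface text tells. Its arguments: {"type":"object","properties":{"series":{"type":"array","items":{"type":"array","items":{"type":"number"}}}},"required":["series"]}

```bash
mkdir -p pics; cat > h.py <<'E'
from bench import robot, cams, models
import numpy as np, cv2
def snap(n): return cams.snapshot(n)
def save(s,f,crop=None,scale=1):
    im=cv2.cvtColor(s["pixels"],cv2.COLOR_RGB2BGR)
    if crop: x0,y0,x1,y1=crop; im=im[y0:y1,x0:x1]
    if scale!=1: im=cv2.resize(im,None,fx=scale,fy=scale,interpolation=cv2.INTER_CUBIC)
    cv2.imwrite("pics/"+f,im)
def K(s):
    f=200/np.tan(np.radians(s["fov_y"])/2); return f,s["cx"],s["cy"]
def proj(s,X):
    f,cx,cy=K(s); c=np.array(s["R"])@np.array(X)+np.array(s["t"]); return np.array([cx+f*c[0]/c[2],cy+f*c[1]/c[2]])
def atz(s,u,v,z):
    f,cx,cy=K(s); R=np.array(s["R"]); o=-R.T@np.array(s["t"]); d=R.T@np.array([(u-cx)/f,(v-cy)/f,1]); return o+d*(z-o[2])/d[2]
E
python3 - <<'E'
from h import *
np.set_printoptions(precision=4,suppress=True)
for c in ["scene","side"]:
    s=snap(c); save(s,c+"0.png"); print(c,K(s), -np.array(s["R"]).T@np.array(s["t"]))
    for l in ["shaft_top","key_top","rest_top","pointer_top","crank_head","crank","crank_knob","sander","cup_rim","blank_red","blank_pale"]:
        for d in models.pinpoint(s,l):
            if d["p"]>.2: print(l,round(d["p"],2),np.array(d["position"]),proj(s,d["position"]).round())
E
```

```text
scene (np.float64(412.353543066293), 318.2458045305749, 200.06773787499304) [1.2092 0.0361 0.5508]
shaft_top 0.84 [ 0.5351 -0.0167  0.1014] [251. 218.]
key_top 0.67 [ 0.5373 -0.0162  0.0798] [253. 228.]
key_top 0.6 [0.567  0.1928 0.0715] [360. 231.]
rest_top 0.8 [ 0.5526 -0.1669  0.0628] [174. 246.]
pointer_top 0.68 [ 0.4586 -0.1739  0.0917] [176. 207.]
pointer_top 0.59 [ 0.7044  0.2808 -0.    ] [423. 304.]
crank_head 0.87 [0.4968 0.4436 0.0931] [469. 194.]
crank_head 0.8 [0.215  0.3143 0.0909] [378. 145.]
crank_head 0.72 [0.5169 0.2329 0.0704] [374. 216.]
crank_head 0.57 [ 0.4637 -0.1751  0.0911] [175. 209.]
crank 0.86 [ 0.4976  0.4411 -0.0011] [461. 230.]
crank 0.79 [0.2128 0.3213 0.0006] [378. 174.]
crank 0.62 [ 0.5149  0.2283 -0.001 ] [370. 243.]
crank 0.58 [ 0.5341 -0.0202  0.1025] [250. 217.]
crank_knob 0.91 [0.5445 0.3715 0.0998] [446. 206.]
crank_knob 0.81 [0.2933 0.3387 0.0961] [395. 155.]
crank_knob 0.59 [0.5682 0.1937 0.0739] [361. 231.]
sander 0.58 [ 0.5361 -0.0204  0.0006] [254. 259.]
sander 0.25 [0.5656 0.1889 0.0711] [358. 231.]
cup_rim 0.55 [0.3903 0.2397 0.069 ] [364
[... 527 characters left out ...]
nk_head 0.59 [0.5143 0.2277 0.0679] [319. 240.]
crank 0.97 [ 0.4942  0.4401 -0.0054] [317. 345.]
crank 0.86 [ 0.2153  0.3174 -0.0002] [450. 304.]
crank 0.56 [ 0.5164  0.2343 -0.0001] [319. 258.]
crank_knob 0.94 [0.2969 0.3373 0.0968] [418. 288.]
crank_knob 0.62 [0.5628 0.1937 0.072 ] [300. 225.]
crank_knob 0.55 [0.5483 0.3693 0.1026] [293. 288.]
crank_knob 0.47 [0.7019 0.2785 0.0005] [237. 267.]
sander 0.64 [ 0.5334 -0.0164 -0.0014] [324. 176.]
sander 0.34 [0.7033 0.2821 0.0021] [235. 268.]
cup_rim 0.96 [0.3926 0.2444 0.0678] [373. 252.]
blank_red 0.73 [0.7092 0.1071 0.0029] [249. 207.]
blank_red 0.61 [ 0.5364 -0.011   0.1029] [322. 150.]
blank_pale 0.68 [ 0.7014  0.282  -0.0011] [237. 269.]
```

```bash
python3 -c "
import cv2,numpy as np
a=cv2.imread('pics/scene0.png');b=cv2.imread('pics/side0.png')
" ; ls pics
```

```text
scene0.png
side0.png
```

View pics/scene0.png

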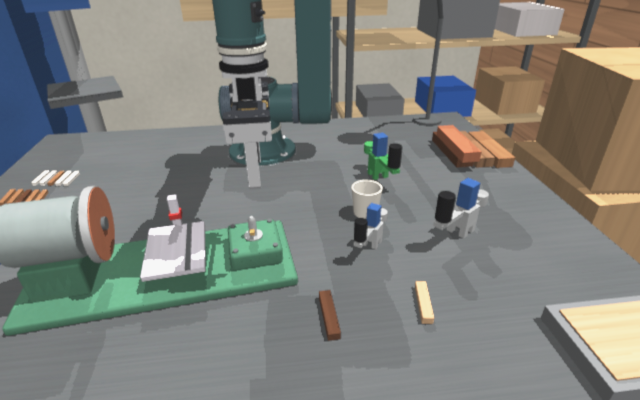

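View pics/side0.png

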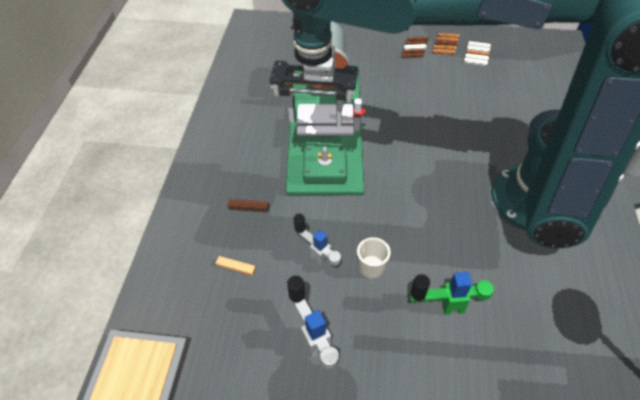

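The scene image shows three cranks: a large one near (469,194), a green one near (378,145), and a smaller steel one near (374,216) that is the target. The side image shows its head at about (320,240) and the knob at (300,225). The key's brass shows at (325,156).

```bash
python3 - <<'E'
from h import *
np.set_printoptions(precision=4,suppress=True)
s=snap("wrist"); save(s,"w0.png"); print(K(s), -np.array(s["R"]).T@np.array(s["t"]))
for l in ["shaft_top","key_top","rest_top","pointer_top"]:
    for d in models.pinpoint(s,l):
        if d["p"]>.2: print(l,round(d["p"],2),np.array(d["position"]),proj(s,d["position"]).round())
print(robot.get_obs())
E
```

```text
(np.float64(293.22864129039755), 316.7082026588889, 198.65585070681163) [0.5499 0.0826 0.385 ]
shaft_top 0.74 [ 0.5309 -0.0144  0.1051] [298. 212.]
key_top 0.83 [ 0.5334 -0.0194  0.0771] [302. 208.]
rest_top 0.73 [ 0.5577 -0.1641  0.0608] [323. 310.]
{'time': 1.45, 'joint_positions': array([-0.1031,  0.0872,  1.3707, -0.    ,  1.6836, -0.1031]), 'qvel': array([ 0.0012,  0.0012, -0.0009, -0.0001,  0.0003, -0.0021]), 'joint_torque': array([  0.0004, -34.0034, -30.2592,   0.0718,   0.0237,  -0.    ]), 'tool_pos': array([ 0.55  , -0.    ,  0.2055]), 'ee_rot': array([3.1414, 0.    , 1.5708]), 'wrist_force': array([-0.1451, -0.4448,  0.0018]), 'wrist_torque': array([ 0.0355, -0.0179, -0.0106]), 'width': 0.09396342765856083}
```

View pics/w0.png

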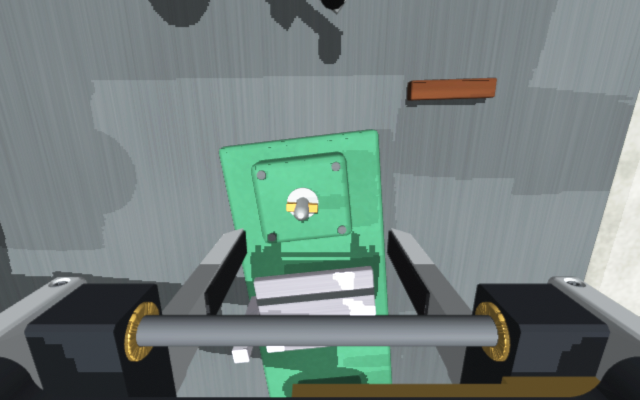

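The wrist view shows the shaft at about (302,205). The brass key lies nearly horizontally from (286,208) to (318,210), and the sander is rotated a few degrees. I'll segment the brass to get the key angle.

```bash
python3 - <<'E'
from h import *
np.set_printoptions(precision=4,suppress=True)
s=snap("wrist"); 
im=s["pixels"].astype(int); sub=im[190:230,270:335]
R,G,B=sub[...,0],sub[...,1],sub[...,2]
m=(R>G+15)&(G>B+40)
for r in range(8,28): print(r+190,''.join('#' if x else '.' for x in m[r]))
v,u=np.nonzero(m); v=v+190;u=u+270
print(sub[18,18],sub[18,46])
P=np.array([atz(s,a,b,0.081)[:2] for a,b in zip(u,v)])
c=P.mean(0);L=P[u<300].mean(0);Rr=P[u>=305].mean(0)
print(c,L,Rr,np.degrees(np.arctan2(*(Rr-L)[::-1])),P.min(0),P.max(0))
print(atz(s,302,209,.06)[:2])
q=[atz(s,a,b,.06)[:2] for a,b in [(262,175),(336,167),(342,230),(272,238)]]
print(np.array(q),np.mean(q,0),np.degrees(np.arctan2(*(q[1]-q[0])[::-1])),np.degrees(np.arctan2(*(q[2]-q[3])[::-1])))
from scipy.spatial.transform import Rotation as Ro
o=robot.get_obs();print(Ro.from_euler('xyz',o['ee_rot']).as_matrix())
E
```

```text
198 .................................................................
199 .................................................................
200 .................................................................
201 .................................................................
202 ..................#..............................................
203 ..................########.............#####.....................
204 .................#########............#########..................
205 .........................#............##########.................
206 .........................#............##########.................
207 ........................#..............#########.................
208 ........................#..............#########.................
209 ........................#..............########..................
210 .......................#...............########..................
211 ....................####...............########..................
212 ........................................#######..................
213 .................................................................
214 .................................................................
215 .................................................................
216 .................................................................
217 .................................................................
[254 242 132] [249 226 112]
[ 0.5398 -0.0165] [ 0.523  -0.0147] [ 0.5455 -0.017 ] -5.98975920005697 [ 0.5178 -0.0223] [ 0.5504 -0.0108]
[ 0.5329 -0.0258]
[[ 0.4883  0.0146]
 [ 0.5717  0.0238]
 [ 0.5803 -0.0522]
 [ 0.4963 -0.0626]] [ 0.5342 -0.0191] 6.276822051380798 7.060215811004491
[[ 0.      1.      0.0001]
 [ 1.     -0.     -0.    ]
 [-0.      0.0001 -1.    ]]
```

```bash
python3 - <<'E'
from h import *
np.set_printoptions(precision=4,suppress=True)
s=snap("wrist"); 
im=s["pixels"].astype(int); sub=im[190:230,270:335]
R,G,B=sub[...,0],sub[...,1],sub[...,2]
m=(R>B+60)&(R>G+3)
for r in range(8,28): print(r+190,''.join('#' if x else '.' for x in m[r]))
v,u=np.nonzero(m); v=v+190;u=u+270
P=np.array([atz(s,a,b,0.081)[:2] for a,b in zip(u,v)])
L=P[u<300].mean(0);Rr=P[u>=305].mean(0)
print(L,Rr,(L+Rr)/2,np.degrees(np.arctan2(*(Rr-L)[::-1])),P.min(0),P.max(0))
# two-view crank head blue
for c in ["scene","side"]:
    s=snap(c);save(s,c+"1.png")
    f,cx,cy=K(s)
    pts={}
    for n,X in dict(head=(0.5156,.2308,.072),knob=(.5655,.1937,.075)).items():
        print(c,n,proj(s,X))
    im=s["pixels"].astype(int);x,y=proj(s,(0.5156,.2308,.072)).astype(int)
    w=im[y-22:y+22,x-22:x+22]; mm=(w[...,2]>w[...,0]+50)
    vv,uu=np.nonzero(mm);print('blue centroid',uu.mean()+x-22,vv.mean()+y-22,mm.sum())
E
```

```text
198 .................................................................
199 .................................................................
200 .................................................................
201 .................................................................
202 ..................#..............................................
203 .................#########............########...................
204 .................#########............#########..................
205 .................#########............##########.................
206 .................#########............##########.................
207 .................########..............#########.................
208 .................########..............#########.................
209 .................########..............#########.................
210 .................#######...............#########.................
211 ...................#####...............#########.................
212 ........................................#######..................
213 .................................................................
214 .................................................................
215 .................................................................
216 .................................................................
217 .................................................................
[ 0.5217 -0.016 ] [ 0.5457 -0.017 ] [ 0.5337 -0.0165] -2.2135484314120712 [ 0.5176 -0.0223] [ 0.5504 -0.0108]
scene head [373.0693 215.2066]
scene knob [360.6101 229.4308]
blue centroid 373.3587786259542 214.05343511450383 262
side head [318.5793 240.3363]
side knob [298.8248 223.853 ]
blue centroid 319.77450980392155 238.828431372549 204
```

>>> step_arm(
  series=[
    [1,231,-34,20,-53.5],
    [1,231,-34,20,-53.5],
    [1,231,-34,20,-53.5],
    [1,231,-34,20,-53.5],
    [1,231,-34,20,-53.5],
    [1,231,-34,20,-53.5],
    [1,231,-34,20,-53.5],
    [1,231,-34,20,-53.5],
  ],
)

```text
time: 2.65
tool_pos: [0.5163, 0.2304, 0.1857]
ee_rot: [3.141, 0.0, 2.502]
wrist_force: [0.5, -0.5, 0.1]
width: 0.0939
```

```bash
python3 - <<'E'
from h import *
np.set_printoptions(precision=4,suppress=True)
o=robot.get_obs();print(o['time'],o['tool_pos'],o['ee_rot'])
s=snap("wrist"); save(s,"w1.png")
for l in ["crank_head","crank_knob","crank"]:
    for d in models.pinpoint(s,l):
        if d["p"]>.2: print(l,round(d["p"],2),np.array(d["position"]),proj(s,d["position"]).round())
im=s["pixels"].astype(int);m=((im[...,2]>im[...,0]+50)&(im[...,2]>im[...,1]+30)).astype(np.uint8)
n,lab,st,ce=cv2.connectedComponentsWithStats(m)
for i in range(1,n):
    if st[i,4]>100:
        c,wh,a=cv2.minAreaRect(np.argwhere(lab==i)[:,::-1].astype(np.float32));print(st[i],ce[i],atz(s,*ce[i],.094),c,wh,a)
E
```

```text
2.65 [0.5163 0.2304 0.1857] [3.1413 0.0002 2.5019]
crank_head 0.9 [0.4988 0.4415 0.098 ] [511.  39.]
crank_head 0.86 [0.5143 0.2287 0.0746] [314. 195.]
crank_knob 0.62 [0.5625 0.1903 0.0753] [312. 250.]
crank_knob 0.62 [0.5486 0.369  0.0981] [462. 142.]
crank 0.58 [0.5162 0.2334 0.0018] [319. 179.]
crank 0.57 [0.4947 0.4392 0.0007] [453.  58.]
[ 467    0   92   66 3949] [512.4819  33.3462] [0.4963 0.4468 0.094 ] (511.7000427246094, 33.59999084472656) (66.18760681152344, 79.15679931640625) 26.56505012512207
[304 178  25  33 772] [315.9767 194.0311] [0.51   0.2342 0.094 ] (316.0, 194.0) (32.0, 24.0) 90.0
```

View pics/w1.png

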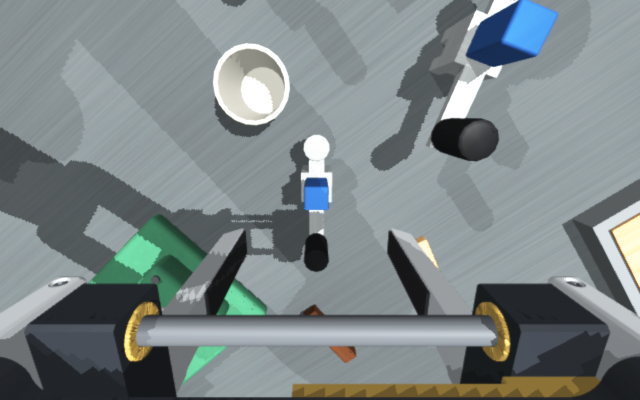

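The wrist image shows the target crank aligned with the tool. The head is at (316,194) and the knob at (316,252), both between the jaws, with the cup clear at (251,85). I'll descend and grasp.

>>> step_arm(
  series=[
    [1,0,0,60,0],
    [1,0,0,105,0],
    [1,0,0,122,0],
    [1,0,0,124,0],
    [-1,0,0,124,0],
    [-1,0,0,124,0],
    [-1,0,0,124,0],
    [-1,0,0,124,0],
    [-1,0,0,124,0],
    [-1,0,0,124,0],
    [-1,0,0,124,0],
    [-1,0,0,124,0],
  ],
)

```text
time: 4.35
tool_pos: [0.5159, 0.2308, 0.0614]
ee_rot: [-3.141, -0.0, 2.505]
wrist_force: [-0.9, -1.0, -0.7]
width: 0.0236
```

>>> step_arm(
  series=[
    [-1,0,0,-50,0],
    [-1,0,0,-100,0],
    [-1,0,0,-135,0],
    [-1,-30,-35,-135,10],
    [-1,-60,-70,-135,20],
    [-1,-95,-110,-135,30],
    [-1,-130,-150,-135,40],
    [-1,-162,-188,-135,50],
    [-1,-162,-188,-135,56],
    [-1,-162,-188,-135,56],
    [-1,-162,-188,-135,56],
    [-1,-162,-188,-135,56],
  ],
)

```text
time: 5.85
tool_pos: [0.5343, -0.0158, 0.1962]
ee_rot: [-3.141, -0.0, 1.529]
wrist_force: [-0.8, 0.2, -4.3]
width: 0.024
```

```bash
python3 - <<'E'
from h import *
np.set_printoptions(precision=4,suppress=True)
o=robot.get_obs();print(o['time'],o['tool_pos'],o['ee_rot'],o['wrist_force'],o['width'])
ims=[]
for c in ["scene","side","wrist"]:
    s=snap(c)
    for l in ["crank_head","crank_knob","crank","shaft_top","key_top"]:
        for d in models.pinpoint(s,l):
            p=np.array(d["position"])
            if d["p"]>.3 and p[1]<.15: print(c,l,round(d["p"],2),p,proj(s,p).round(1))
    x,y=proj(s,(0.534,-.0167,.13)).astype(int) 
    if c=="wrist": x,y=316,230
    x0=max(0,min(500,x-70));y0=max(0,min(260,y-70))
    im=cv2.cvtColor(s["pixels"],cv2.COLOR_RGB2BGR)[y0:y0+140,x0:x0+140]
    print(c,x0,y0)
    ims.append(cv2.resize(im,(560,560) if 0 else (266*1,266),interpolation=cv2.INTER_CUBIC) if c=="wrist" else cv2.resize(im,(266,266),interpolation=cv2.INTER_CUBIC))
cv2.imwrite("pics/c2.png",np.hstack(ims))
E
```

```text
5.85 [ 0.5343 -0.0158  0.1962] [-3.1411 -0.      1.5293] [-0.752   0.1747 -4.3185] 0.024011408543625604
scene crank_head 0.65 [ 0.5335 -0.0143  0.2051] [247.3 170.1]
scene crank_knob 0.91 [ 0.5321 -0.0817  0.2073] [209.3 171.2]
scene crank 0.83 [ 0.5334 -0.0219  0.1379] [246.9 201.8]
scene key_top 0.58 [ 0.5366 -0.0154  0.0809] [253.1 227.1]
scene 180 135
side crank_head 0.55 [ 0.5328 -0.0154  0.2047] [323.5 118.9]
side crank_knob 0.86 [ 0.5324 -0.0753  0.21  ] [326.7  99.7]
side crank 0.74 [ 0.5345 -0.015   0.1348] [323.2 140.2]
side shaft_top 0.62 [ 0.5334 -0.0151  0.1043] [323.8 148.9]
side key_top 0.81 [ 0.5313 -0.0141  0.0795] [324.8 156. ]
side 253 71
wrist crank_head 0.74 [ 0.5354 -0.015   0.209 ] [318.2 247.5]
wrist crank_knob 0.82 [ 0.5309 -0.0821  0.2126] [315.7 340.4]
wrist crank 0.92 [ 0.5329 -0.0146  0.1323] [314.8 208.4]
wrist shaft_top 0.66 [ 0.528  -0.0171  0.1076] [310. 203.]
wrist shaft_top 0.43 [ 0.5362 -0.0178  0.08  ] [318.4 195.5]
wrist key_top 0.96 [ 0.5324 -0.0217  0.0808] [314.9 199.4]
wrist 246 160
```

View pics/c2.png

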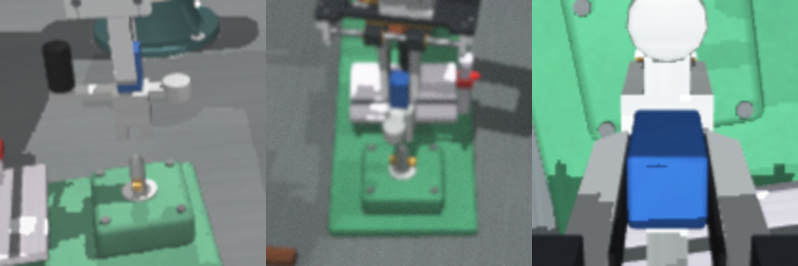

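The left (scene) crop shows the hub directly over the shaft tip, and the side crop agrees. The wrist crop shows the head centred in the jaws. The network estimates put crank and shaft within about 2 mm of each other, so I'll descend gently and watch the force.

>>> step_arm(
  series=[
    [-1,0,0,20,0],
    [-1,0,0,28,0],
    [-1,0,0,32,0],
    [-1,0,0,36,0],
    [-1,0,0,40,0],
    [-1,0,0,40,0],
  ],
)

```text
time: 7.5
tool_pos: [0.5342, -0.0165, 0.1563]
ee_rot: [-3.141, 0.0, 1.527]
wrist_force: [0.1, -0.5, -4.0]
width: 0.0237
```

>>> step_arm(
  series=[
    [-1,0,0,4,0],
    [-1,0,0,8,0],
    [-1,0,0,11,0],
    [-1,0,0,11,0],
  ],
)

```text
time: 8.0
tool_pos: [0.5341, -0.0165, 0.1449]
ee_rot: [-3.141, -0.0, 1.527]
wrist_force: [-0.9, -0.4, -4.7]
width: 0.0236
```

>>> step_arm(
  series=[
    [-1,0,0,2,0],
    [-1,0,0,4,0],
    [-1,0,0,5,0],
    [-1,0,0,6,0],
    [-1,0,0,6,0],
  ],
)

```text
time: 8.62
tool_pos: [0.5345, -0.0169, 0.1396]
ee_rot: [3.141, 0.001, 1.527]
wrist_force: [-1.3, -2.8, -3.1]
width: 0.0237
```

>>> step_arm(
  series=[
    [-1,0,0,1,0],
    [-1,0,0,2,0],
    [-1,0,0,3,0],
    [-1,0,0,3,0],
  ],
)

```text
time: 9.12
tool_pos: [0.5345, -0.0168, 0.1365]
ee_rot: [3.141, 0.001, 1.527]
wrist_force: [-2.0, -4.2, -4.1]
width: 0.0235
```

>>> step_arm(
  series=[
    [-1,-1,0,2,0],
    [-1,-1,-0.5,4,0],
    [-1,-1,-0.5,6,0],
    [-1,-1,-0.5,8,0],
    [-1,-1,-0.5,8,0],
  ],
)

```text
time: 9.75
tool_pos: [0.534, -0.0172, 0.128]
ee_rot: [3.142, -0.001, 1.527]
wrist_force: [1.7, -2.4, -5.7]
width: 0.0239
```

>>> step_arm(
  series=[
    [-1,0,0,1,0],
    [-1,0,0,2,0],
    [-1,0,0,3,0],
    [-1,0,0,3,0],
  ],
)

```text
time: 10.25
tool_pos: [0.5339, -0.0173, 0.1264]
ee_rot: [3.141, -0.0, 1.527]
wrist_force: [-2.3, -1.3, 0.9]
width: 0.0237
```

The upward reaction shows the crank is seated. I'll release it, rise and check.

>>> step_arm(
  series=[
    [0,0,0,2,0],
    [0,0,0,2,0],
    [0,0,0,2,0],
    [0,0,0,2,0],
    [0,0,0,-50,0],
    [0,0,0,-75,0],
    [0,0,0,-75,0],
  ],
)

```text
time: 11.12
tool_pos: [0.5354, -0.0176, 0.2032]
ee_rot: [3.136, 0.0, 1.527]
wrist_force: [1.3, 1.0, -0.8]
width: 0.0469
```

```bash
python3 - <<'E'
from h import *
np.set_printoptions(precision=4,suppress=True)
o=robot.get_obs();print(o['time'],o['tool_pos'],o['ee_rot'],o['wrist_force'],o['width'])
ims=[]
for c in ["scene","side","wrist"]:
    s=snap(c)
    for l in ["crank_head","crank_knob","crank","rest_top","pointer_top"]:
        for d in models.pinpoint(s,l):
            p=np.array(d["position"])
            if d["p"]>.3 and p[1]<.15: print(c,l,round(d["p"],2),p,proj(s,p).round(1))
    x,y=(220,200) if c=="scene" else (330,130)
    im=cv2.cvtColor(s["pixels"],cv2.COLOR_RGB2BGR)
    if c=="wrist": cv2.imwrite("pics/w3.png",im)
    else: ims.append(cv2.resize(im[y-50:y+50,x-80:x+60],(400,286),interpolation=cv2.INTER_CUBIC))
cv2.imwrite("pics/c3.png",np.hstack(ims))
E
```

```text
11.125 [ 0.5354 -0.0176  0.2032] [3.1357 0.0005 1.5272] [ 1.2931  1.021  -0.8363] 0.04693159858919884
scene crank_head 0.72 [ 0.5345 -0.0148  0.1362] [250.7 202.6]
scene crank_knob 0.83 [ 0.5323 -0.0786  0.1398] [216.4 202.9]
scene crank 0.79 [ 0.535  -0.0218  0.0678] [250.5 232.2]
scene rest_top 0.61 [ 0.5495 -0.1675  0.0643] [174.2 244.3]
scene pointer_top 0.6 [ 0.533  -0.019   0.0656] [252.1 232.4]
scene pointer_top 0.49 [ 0.4604 -0.1725  0.0894] [176.8 208.6]
side crank_head 0.82 [ 0.5347 -0.0128  0.1346] [323.  140.9]
side crank_knob 0.95 [ 0.5329 -0.0785  0.141 ] [326.9 120. ]
side crank 0.89 [ 0.5346 -0.0111  0.062 ] [323.4 161.5]
side rest_top 0.72 [ 0.55   -0.1666  0.0628] [324.7 118. ]
side pointer_top 0.7 [ 0.5324 -0.0147  0.1321] [324.1 141.1]
wrist crank_head 0.58 [ 0.5342 -0.0178  0.1364] [317.2 210.9]
wrist crank_knob 0.91 [ 0.5273 -0.0848  0.1417] [312.8 281.8]
wrist crank 0.7 [ 0.5317 -0.0139  0.0658] [314.7 187. ]
wrist rest_top 0.74 [ 0.5547 -0.1645  0.0602] [338.2 300.5]
```

View pics/c3.png

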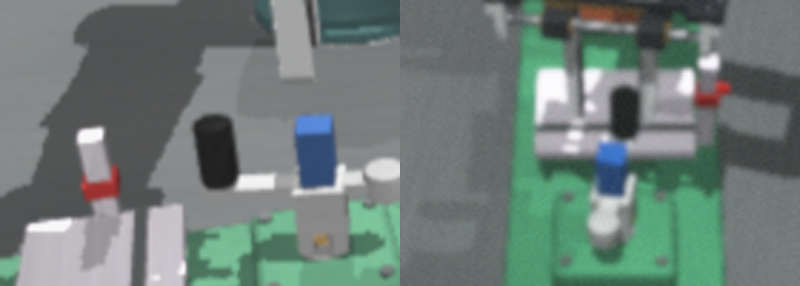

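The crank is seated: head z is about 0.136, and the key shows in the slot at (320,238) of the left crop. The knob is at (215,150), and the pointer stands to the left of it above the rest. Next I'll grasp the knob.

>>> step_arm(
  series=[
    [0,-60,-1,0,0],
    [0,-65,-1,0,0],
    [0,-65,-1,45,0],
    [0,-65,-1,75,0],
    [0,-65,-1,80,0],
    [-1,-65,-1,80,0],
    [-1,-65,-1,80,0],
    [-1,-65,-1,80,0],
    [-1,-65,-1,80,0],
    [-1,-65,-1,80,0],
  ],
)

```text
time: 13.28
tool_pos: [0.531, -0.0828, 0.1219]
ee_rot: [3.139, 0.001, 1.527]
wrist_force: [-0.0, -0.9, 4.7]
width: 0.0253
```

```bash
python3 -c "
import numpy as np
for t in range(15,361,15): print(t,np.round(65*(1-np.cos(np.radians(t))),1),np.round(-65*np.sin(np.radians(t)),1))"
```

```text
15 2.2 -16.8
30 8.7 -32.5
45 19.0 -46.0
60 32.5 -56.3
75 48.2 -62.8
90 65.0 -65.0
105 81.8 -62.8
120 97.5 -56.3
135 111.0 -46.0
150 121.3 -32.5
165 127.8 -16.8
180 130.0 -0.0
195 127.8 16.8
210 121.3 32.5
225 111.0 46.0
240 97.5 56.3
255 81.8 62.8
270 65.0 65.0
285 48.2 62.8
300 32.5 56.3
315 19.0 46.0
330 8.7 32.5
345 2.2 16.8
360 0.0 0.0
```

>>> step_arm(
  series=[
    [-1,0,0,-2,0],
    [-1,2.2,-16.8,-2,0],
    [-1,8.7,-32.5,-2,0],
    [-1,19,-46,-2,0],
    [-1,32.5,-56.3,-2,0],
    [-1,48.2,-62.8,-2,0],
    [-1,65,-65,-2,0],
  ],
)

```text
time: 14.15
tool_pos: [0.4684, -0.0137, 0.1219]
ee_rot: [3.139, 0.001, 1.527]
wrist_force: [9.3, -5.3, -7.1]
width: 0.0255
```

>>> step_arm(
  series=[
    [-1,16.8,3.2,1,0],
    [-1,32.5,9.7,1,0],
    [-1,46,20,1,0],
    [-1,56.3,33.5,1,0],
    [-1,62.8,49.2,1,0],
    [-1,65,66,1,0],
  ],
)

```text
time: 14.9
tool_pos: [0.5336, 0.047, 0.1203]
ee_rot: [-3.133, 0.004, 1.528]
wrist_force: [-4.0, -5.6, 0.1]
width: 0.0252
```

>>> step_arm(
  series=[
    [-1,-2.2,16.8,0,0],
    [-1,-8.7,32.5,0,0],
    [-1,-19,46,0,0],
    [-1,-32.5,56.3,0,0],
    [-1,-48.2,62.8,0,0],
    [-1,-65,65,0,0],
    [-1,-81.8,62.8,0,0],
    [-1,-97.5,56.3,0,0],
    [-1,-111,46,0,0],
    [-1,-121.3,32.5,0,0],
    [-1,-127.8,16.8,0,0],
    [-1,-130,0,0,0],
    [-1,-127.8,-16.8,0,0],
    [-1,-121.3,-32.5,0,0],
    [-1,-111,-46,0,0],
    [-1,-97.5,-56.3,0,0],
    [-1,-81.8,-62.8,0,0],
    [-1,-65,-65,0,0],
    [-1,-65,-65,0,0],
  ],
)

```text
time: 17.27
tool_pos: [0.4687, -0.0126, 0.1214]
ee_rot: [-3.141, -0.001, 1.53]
wrist_force: [0.2, -0.2, 4.3]
width: 0.0254
```

```bash
python3 - <<'E'
from h import *
np.set_printoptions(precision=4,suppress=True)
ims=[]
for c in ["scene","side"]:
    s=snap(c)
    for l in ["crank_head","crank_knob","rest_top","pointer_top"]:
        for d in models.pinpoint(s,l):
            p=np.array(d["position"])
            if d["p"]>.3 and p[1]<.1: print(c,l,round(d["p"],2),p,proj(s,p).round(1))
    x,y=(190,220) if c=="scene" else (335,115)
    im=cv2.cvtColor(s["pixels"],cv2.COLOR_RGB2BGR)
    ims.append(cv2.resize(im[y-40:y+40,x-60:x+40],(400,320),interpolation=cv2.INTER_NEAREST))
    print(c,x-60,y-40)
cv2.imwrite("pics/c4.png",np.hstack(ims))
E
```

```text
scene crank_head 0.57 [ 0.5352 -0.0156  0.1353] [250.3 203.3]
scene crank_knob 0.57 [ 0.4705 -0.0116  0.1372] [252.8 185.5]
scene rest_top 0.74 [ 0.5521 -0.1669  0.0806] [172.6 238.3]
scene rest_top 0.67 [ 0.5344 -0.0177  0.1341] [249.3 203.6]
scene pointer_top 0.52 [ 0.4636 -0.1698  0.0901] [177.8 209.1]
scene 130 180
side crank_head 0.77 [ 0.5344 -0.018   0.1353] [323.4 139.2]
side crank_knob 0.79 [ 0.4675 -0.0134  0.1395] [350.8 141.5]
side rest_top 0.7 [ 0.5516 -0.1663  0.0824] [324.  112.6]
side 275 75
```

View pics/c4.png

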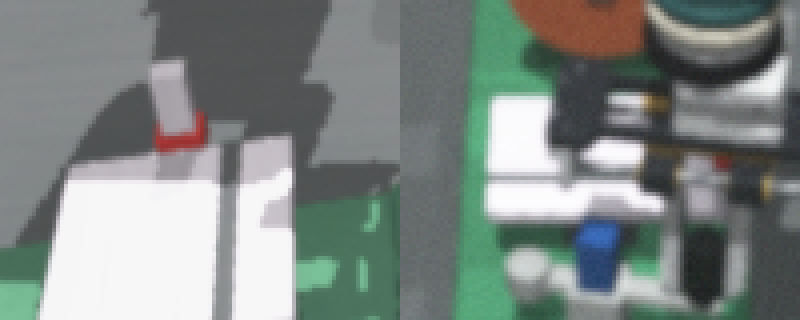

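The scene crop shows the rest still a little below the red pointer block at (180,130); the crank stays seated. I'll analyse the red block's pixels to get the pointer height precisely.

```bash
python3 - <<'E'
import cv2
for f,(x0,y0,x1,y1) in [("scene0",(164,194,186,226)),("side0",(346,100,374,122))]:
    im=cv2.imread(f"pics/{f}.png").astype(int)
    print(f,x0)
    for y in range(y0,y1):
        print(y,' '.join(('%3d'%im[y,x,2] if im[y,x,2]>im[y,x,1]+40 else ('  w' if im[y,x].min()>150 else '  .')) for x in range(x0,x1)))
E
```

```text
scene0 164
194   .   .   .   .   .   .   .   .   .   .   w   w   .   .   .   .   .   .   .   .   .   .
195   .   .   .   .   w   w   w   w   w   w   w   w   .   .   .   .   .   .   .   .   .   .
196   .   .   .   w   w   w   w   w   w   w   w   w   w   .   .   .   .   .   .   .   .   .
197   .   .   .   w   w   w   w   w   w   w   w   w   w   .   .   .   .   .   .   .   .   .
198   .   .   .   w   w   w   w   w   w   w   w   w   w   .   .   .   .   .   .   .   .   .
199   .   .   .   w   w   w   w   w   w   w   w   w   w   .   .   .   .   .   .   .   .   .
200   .   .   .   w   w   w   w   w   w   w   w   w   w   .   .   .   .   .   .   .   .   .
201   .   .   .   .   w   w   w   w   w   w   w   w   w   .   .   .   .   .   .   .   .   .
202   .   .   .   .   w   w   w   w   w   w   w   w   w   .   .   .   .   .   .   .   .   .
203   .   .   .   .   .   w   w   w   w   w   w   w   w   .   .   .   .   .   .   .   .   .
204   .   .   .   .   .   w   w   w   w   w   w   w   w   w   .   .   .   .   .   .   .   .
205   .   .   .   .   .   w   w   w   w   w   w   w   w   w   .   .   .   .  
[... 3716 characters left out ...]
   .
116   w   w   w   w   w   w   w   . 110 105 108 104 107 107 114 119   .   .   .   .   .   .   .   .   .   .   .   .
117   .   w   w   w   w   w   .   .   .   .   .   .   .   .   .   .   .   .   .   .   .   .   .   .   .   .   .   .
118   .   .   .   .   .   .   .   .   .   .   .   .   .   .   .   .   .   .   .   .   .   .   .   .   .   .   .   .
119   .   .   .   .   .   .   .   .   .   .   .   .   .   .   .   .   .   .   .   .   .   .   .   .   .   .   .   .
120   .   w   .   w   w   w   .   .   .   .   .   .   .   .   .   .   .   .   .   .   .   .   .   .   .   .   .   .
121   w   w   w   w   w   w   .   .   .   .   .   .   .   .   .   .   .   .   .   .   .   .   .   .   .   .   .   .
```

```bash
python3 - <<'E'
from h import *
from scipy.optimize import least_squares
np.set_printoptions(precision=4,suppress=True)
A=snap("scene");B=snap("side")
th=np.radians(6.7);ex=np.array([np.cos(th),np.sin(th),0]);ey=np.array([-np.sin(th),np.cos(th),0])
obs=[(A,1,-1,168.3,215.8),(A,1,1,180.,212.9),(A,-1,1,181.2,207.2),(B,1,1,352.8,114),(B,1,-1,352.8,107.8)]
def r(p,off=0.): return np.concatenate([proj(s,p+.012*(a*ex+b*ey))-np.array([u+off,v+off]) for s,a,b,u,v in obs])
for off in (0,.5):
    q=least_squares(r,[.46,-.174,.09],args=(off,),loss='soft_l1');print(off,q.x,r(q.x,off).reshape(-1,2))
def proj_rest(z):
    for s in (A,B):
        pass
# expected rest corners: centre 150 mm to -y of the shaft
sh=np.array([.534,-.0168,0]);c=sh-.15*ey
for z in (.0795,.0813,.083):
    print(z,[proj(s,c+np.array([0,0,z])+a*ex+b*ey).round(1).tolist() for s in (A,) for a,b in [(.055,.075),(-.055,.075),(-.055,-.075),(.055,-.075),(.075,.055),(-.075,.055),(-.075,-.055),(.075,-.055)]])
im=A["pixels"].astype(int).mean(2)
for y in range(210,290,8): print(y,im[y,140:212:1].astype(int)[np.r_[0:14,50:72]])
for l in ["rest_top","pointer_top"]:
  for _ in range(1):
    for s in (A,B):
      print(l,[(round(d['p'],2),np.array(d['position'])) for d in models.pinpoint(s,l) if d['position'][1]<-.1])
E
```

```text
0 [ 0.4637 -0.1772  0.0862] [[-0.2494 -0.9006]
 [ 0.2531  0.3467]
 [-0.4917 -0.0725]
 [-0.0022  0.4037]
 [-0.2669  0.3943]]
0.5 [ 0.4624 -0.1769  0.0842] [[-0.2807 -0.9654]
 [ 0.188   0.2837]
 [-0.5679 -0.1301]
 [-0.0452  0.5681]
 [-0.3146  0.5577]]
0.0795 [[214.5, 249.9], [212.9, 217.2], [135.4, 228.0], [127.2, 263.4], [203.3, 258.5], [202.8, 213.3], [147.1, 221.0], [137.9, 268.9]]
0.0813 [[214.3, 249.1], [212.8, 216.5], [135.1, 227.3], [127.0, 262.6], [203.2, 257.8], [202.7, 212.6], [146.9, 220.2], [137.6, 268.1]]
0.083 [[214.2, 248.4], [212.7, 215.8], [134.9, 226.6], [126.7, 261.9], [203.0, 257.0], [202.6, 211.9], [146.7, 219.5], [137.4, 267.3]]
210 [135 135 135 135 135 135 136 136 136 135 136 134 122  90  92  98  84  81
  82  82  82  82  82  82  82  82  82  82  82  82  81  81  81  84 102 131]
218 [134 134 134 134 134 133 130 119  87  82  81  81  81  81 156 191 194 194
 194 194 194 194 195 195 194 191 166 109  82  80  83 102 129 133 134 134]
226 [132 130 119  86  82 108 205 245 246 246 246 246 246 246 225 240 241 241
 244 247 247 247 247 247 246 239 179 109  84  81  81  81  81  82
[... 545 characters left out ...]
247 247 247 247 247 247 246 242 177 101  83  92  93  93  93  93  93]
266 [246 246 246 246 246 246 246 246 246 246 246 245 244 242  85  83  80  75
  69  76  97 129 132 132 133 132 132 132 136 144 152 152 151 152 153 153]
274 [ 99  97  94  92  92  90  81  75  74  74  74  74  74  73  73  73  73  73
  74  76  97 129 132 131 131 131 131 132 135 144 150 151 151 151 150 150]
282 [ 91  91  91  90  83  75  73  74  75  74  74  74  74  74  74  73  73  73
  73  76  97 129 133 132 132 131 131 130 131 136 148 149 149 148 148 149]
rest_top [(0.9, array([ 0.5492, -0.1647,  0.0812]))]
rest_top [(0.83, array([ 0.5501, -0.1648,  0.0815]))]
pointer_top [(0.61, array([ 0.46  , -0.1757,  0.092 ]))]
pointer_top []
```

>>> step_arm(
  series=[
    [-1,16.8,2.2,-1,0],
    [-1,32.5,8.7,-1,0],
    [-1,46,19,-1,0],
    [-1,56.3,32.5,-1,0],
    [-1,62.8,48.2,-1,0],
    [-1,65,65,-1,0],
    [-1,62.8,81.8,-1,0],
    [-1,56.3,97.5,-1,0],
    [-1,56.3,97.5,-1,0],
    [0,56.3,97.5,-1,0],
    [0,56.3,97.5,-1,0],
    [0,56.3,97.5,-1,0],
    [0,56.3,97.5,-1,0],
    [0,56.3,97.5,-50,0],
    [0,56.3,97.5,-100,0],
    [0,80,97.5,-160,0],
    [0,120,97.5,-160,0],
    [0,170,97.5,-160,0],
    [0,200,97.5,-160,0],
    [0,200,97.5,-160,0],
  ],
)

```text
time: 20.58
tool_pos: [0.5748, 0.183, 0.2813]
ee_rot: [-3.141, -0.0, 1.531]
wrist_force: [0.6, 0.6, -1.4]
width: 0.0469
```

```bash
python3 - <<'E'
from h import *
np.set_printoptions(precision=4,suppress=True)
ims=[]
for c in ["scene","side","wrist"]:
    s=snap(c);save(s,c+"5.png")
    np.savez(c+"5.npz",**{k:np.array(v) for k,v in s.items()})
    for l in ["crank_head","rest_top","pointer_top"]:
        for d in models.pinpoint(s,l):
            p=np.array(d["position"])
            if d["p"]>.3 and p[1]<.1: print(c,l,round(d["p"],2),p,proj(s,p).round(1))
    x,y=(180,220) if c=="scene" else (345,115)
    im=cv2.cvtColor(s["pixels"],cv2.COLOR_RGB2BGR)
    if c!="wrist": ims.append(cv2.resize(im[y-40:y+50,x-60:x+40],(400,360),interpolation=cv2.INTER_NEAREST)); print(x-60,y-40)
cv2.imwrite("pics/c5.png",np.hstack(ims))
E
```

```text
scene crank_head 0.71 [ 0.5342 -0.0224  0.1367] [246.7 202.6]
scene crank_head 0.38 [ 0.5326 -0.0203  0.067 ] [251.3 231.8]
scene rest_top 0.85 [ 0.5482 -0.1685  0.0863] [171.5 234.7]
scene pointer_top 0.49 [ 0.4625 -0.1718  0.0898] [176.9 209. ]
120 180
side crank_head 0.67 [ 0.534  -0.0217  0.133 ] [323.7 138.7]
side rest_top 0.67 [ 0.5523 -0.166   0.0853] [323.8 111.9]
side rest_top 0.63 [ 0.4626 -0.1768  0.0867] [357.6 111.3]
side pointer_top 0.41 [ 0.4642 -0.1754  0.0847] [356.9 112.1]
285 75
wrist crank_head 0.74 [ 0.5299 -0.0217  0.1362] [289.5 335. ]
wrist rest_top 0.75 [ 0.555  -0.1648  0.0857] [313.7 384.1]
wrist pointer_top 0.43 [ 0.4666 -0.177   0.0872] [260.5 392.6]
```

View pics/c5.png

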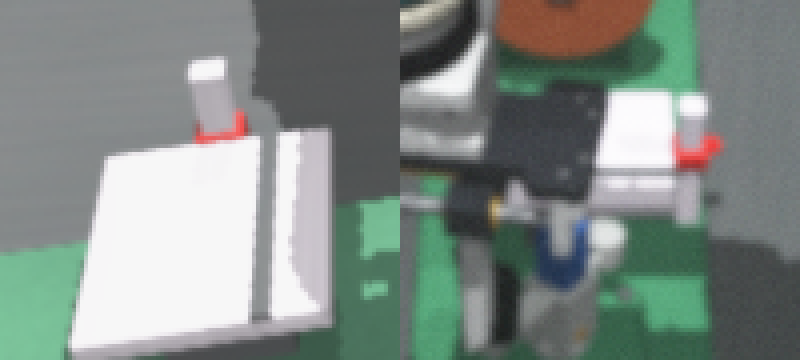

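The side crop shows the red block beside the rest's -x edge. The scene crop shows only a thin strip of red face left above the rest's back edge, at about (222,135) in the crop, so the two are close to level. Next I'll read that gap pixel by pixel.

```bash
python3 - <<'E'
from h import *
np.set_printoptions(precision=4,suppress=True)
class D(dict): pass
s={k:v for k,v in np.load("scene5.npz",allow_pickle=True).items()}
s["fov_y"]=float(s["fov_y"]);s["cx"]=float(s["cx"]);s["cy"]=float(s["cy"])
im=s["pixels"].astype(int)
for y in range(204,222): print(y,' '.join('%3d/%3d'%(im[y,x,0],im[y,x,1]) for x in range(166,186,1)))
# rest back edge line: green channel crossing
g=im[...,1].astype(float)
L=[]
for x in list(range(150,165))+list(range(189,200)):
    col=g[200:232,x]
    d=np.diff(col);k=d.argmax();w=d[max(0,k-1):k+2];L.append((x,200+k-1+ (np.arange(len(w))*w).sum()/w.sum()+.5))
L=np.array(L);p=np.polyfit(L[:,0],L[:,1],1);print(p,np.abs(np.polyval(p,L[:,0])-L[:,1]).max(),np.polyval(p,[168,174,180]))
th=np.radians(6.7);ex=np.array([np.cos(th),np.sin(th),0]);ey=np.array([-np.sin(th),np.cos(th),0])
c=np.array([.534,-.0168,0])-.15*ey
for z in (.084,.086,.088):
    q=np.array([proj(s,c-.075*ex+b*ey+[0,0,z]) for b in (-.055,.055)]);pp=np.polyfit(q[:,0],q[:,1],1);print(z,pp,np.polyval(pp,[168,174,180]), 'block front edge',[np.polyval(np.polyfit(*np.array([proj(s,c-.077*ex+b*ey+[0,0,z]) for b in (-.055,.055)]).T,1),174)])
E
```

```text
204 135/140 141/144 159/158 176/171 177/172 176/171 177/172 179/174 179/174 176/171 174/169 165/161 148/148 137/140 136/139 136/139 129/132 114/116 111/113 105/107
205 136/139 139/141 154/153 175/170 176/171 176/171 177/172 179/174 180/175 179/174 176/171 168/163 153/152 139/140 137/139 137/139 136/138 134/136 134/136 128/130
206 137/139 139/141 150/149 171/168 176/171 177/172 177/172 178/173 179/174 180/174 177/172 171/165 159/154 145/140 141/138 137/139 137/139 137/139 137/140 136/139
207 136/139 137/139 146/147 166/163 176/171 176/171 177/172 178/173 179/174 180/175 177/172 174/167 175/154 185/132 172/130 143/138 137/139 137/139 137/140 137/141
208 135/139 136/139 143/145 162/159 176/171 176/172 176/171 177/172 179/175 180/175 179/174 178/169 198/152 229/116 222/110 154/125 137/137 137/139 137/139 137/139
209 135/139 134/139 139/140 157/150 176/169 177/171 176/171 177/172 179/174 180/175 180/175 179/170 207/151 239/106 237/ 92 160/104 136/134 135/138 135/138 135/138
210 134/139 133/137 136/131 151/129 174/159 176/170 176/171 177/172 178/174 180/175 180/175 180/171 207/151 239/102 
[... 1535 characters left out ...]
 247/247 247/246 245/244 245/244 245/244 246/245 245/244 245/244 245/244 245/244 246/245 247/247 247/247 247/247 247/247 247/247 247/246 235/233 158/160
221 247/247 247/247 246/246 245/244 245/244 245/244 246/245 245/244 245/244 245/244 246/245 247/246 247/247 247/247 247/247 247/247 247/247 246/246 224/221 152/154
[ -0.1311 237.6229] 0.32250886310345095 [215.5902 214.8034 214.0165]
0.084 [ -0.136  239.0712] [216.2174 215.4012 214.5849] block front edge [np.float64(214.88138539636256)]
0.086 [ -0.1357 238.1648] [215.3754 214.5615 213.7475] block front edge [np.float64(214.04271115515135)]
0.088 [ -0.1353 237.2562] [214.5314 213.7198 212.9082] block front edge [np.float64(213.20208961443763)]
```

>>> step_arm(
  series=[
    [0,-60,-30,0,0],
    [0,-120,-60,0,0],
    [0,-180,-90,0,0],
    [0,-240,-120,0,0],
    [0,-300,-142,10,0],
    [0,-319,-142,60,0],
    [0,-319,-142,60,0],
    [0,-319,-142,60,0],
  ],
)

```text
time: 22.18
tool_pos: [0.4199, -0.1313, 0.2226]
ee_rot: [3.14, -0.0, 1.527]
wrist_force: [0.2, 0.7, 0.5]
width: 0.0471
```

```bash
python3 - <<'E'
from h import *
s=snap("wrist");save(s,"w6a.png");np.savez("w6a.npz",**{k:np.array(v) for k,v in s.items()})
print(robot.get_obs()['tool_pos'],proj(s,(.463,-.176,.085)))
E
```

```text
[ 0.42054528 -0.13114301  0.22360601] [355.33666963 225.1191412 ]
```

>>> step_arm(
  series=[
    [0,0,60,0,0],
    [0,0,120,0,0],
    [0,0,150,0,0],
    [0,0,150,0,0],
    [0,0,150,0,0],
  ],
)

```text
time: 22.85
tool_pos: [0.5695, -0.1372, 0.223]
ee_rot: [3.14, 0.001, 1.529]
wrist_force: [0.4, -0.9, 0.1]
width: 0.0475
```

```bash
python3 - <<'E'
from h import *
s=snap("wrist");save(s,"w6b.png");np.savez("w6b.npz",**{k:np.array(v) for k,v in s.items()})
print(robot.get_obs()['tool_pos'],proj(s,(.463,-.176,.085)))
a=cv2.imread("pics/w6a.png");p=[]
for f in ("w6a","w6b"):
    d=np.load(f+".npz");S={k:d[k] for k in d};x,y=proj(S,(.463,-.176,.085)).astype(int);x0=max(0,min(500,x-70));y0=max(0,min(280,y-60));print(f,x0,y0)
    p.append(cv2.resize(cv2.imread(f"pics/{f}.png")[y0:y0+120,x0:x0+140],(400,343),interpolation=cv2.INTER_NEAREST))
cv2.imwrite("pics/c6.png",np.hstack(p))
E
```

```text
[ 0.56908532 -0.13746537  0.22302012] [226.00233776 225.26614058]
w6a 285 165
w6b 156 165
```

View pics/c6.png

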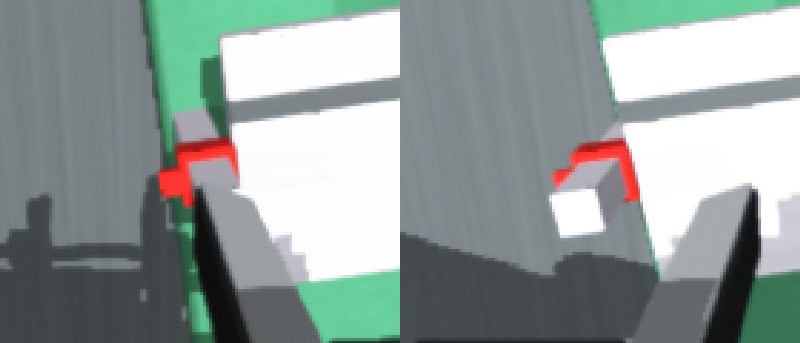

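Both views show the red block touching the rest's left edge, near (237,160) in the left crop and (632,165) in the right crop. I'll triangulate both edges from this wrist pair.

```bash
python3 - <<'E'
from h import *
np.set_printoptions(precision=4,suppress=True,linewidth=200)
S={}
for f in ("w6a","w6b"):
    d=np.load(f+".npz");S[f]={k:d[k] for k in d};im=S[f]["pixels"].astype(int)
    c=368 if f=="w6a" else 236
    for y in range(205,240,2):
        print(f,y,c-10,' '.join('%d/%d'%(im[y,x,0],im[y,x,1]) for x in range(c-10,c+12)))
E
```

```text
w6a 205 358 97/114 52/90 42/86 42/86 42/86 52/90 91/104 106/115 118/128 122/132 123/133 123/133 125/133 125/133 125/134 125/134 126/135 126/135 127/136 131/139 136/143 141/148
w6a 207 358 156/156 94/115 51/92 43/88 43/88 50/90 87/105 108/115 131/139 145/151 154/160 161/166 167/172 185/188 202/204 221/222 237/237 248/248 251/251 252/252 252/252 253/253
w6a 209 358 169/165 147/150 86/111 49/91 44/88 47/88 81/104 155/158 238/237 252/252 254/254 254/254 254/254 254/254 254/254 254/254 254/254 254/254 254/254 254/254 254/254 254/254
w6a 211 358 169/166 167/164 139/146 80/106 50/88 49/85 67/93 141/145 241/240 253/253 254/254 254/254 254/254 254/254 254/254 254/254 254/254 254/254 254/254 254/254 254/254 254/254
w6a 213 358 141/87 146/81 149/75 142/55 139/40 142/34 141/39 144/102 232/229 252/252 254/254 254/254 254/254 254/254 254/254 254/254 254/254 254/254 254/254 254/254 254/254 254/254
w6a 215 358 163/26 167/26 171/27 174/27 177/28 183/29 191/31 199/48 212/136 242/236 252/252 254/254 254/254 254/254 254/254 254/254 254/254 254/254 254/254 254/254 254/254 254/254
w6a 217 358 248/47 249/4
[... 4835 characters left out ...]
26/125 125/123 125/124 130/124 173/112 246/76 253/58 253/57 249/53 206/91 239/233 254/254 255/255 255/255 255/255 255/255 255/255 255/255
w6b 235 226 131/131 126/126 126/125 126/125 125/125 126/125 127/127 128/127 131/101 136/98 167/117 174/125 151/126 114/128 192/207 253/253 255/255 255/255 255/255 255/255 255/255 255/255
w6b 237 226 143/142 126/125 125/124 126/125 127/126 127/127 130/135 129/138 127/135 126/134 127/138 130/140 128/138 107/124 125/147 248/248 254/254 255/255 255/255 255/255 255/255 255/255
w6b 239 226 181/180 131/130 126/126 127/126 128/130 130/138 133/142 130/140 128/136 127/134 128/135 129/138 130/140 129/140 108/133 194/209 253/253 255/255 255/255 255/255 255/255 255/255
```

```bash
cat > e.py <<'E'
from h import *
from scipy.optimize import least_squares
np.set_printoptions(precision=4,suppress=True,linewidth=160)
def run(fa,fb,rest_a,rest_b,red_a,red_b,xg,z0):
    S={}
    for f in (fa,fb):
        d=np.load(f+".npz");S[f]={k:d[k] for k in d}
    th=np.radians(6.7)
    def cross(f,y,lo,hi,ch,rising,lv):
        # outermost crossing of level lv searched from the rest side
        c=S[f]["pixels"][y,:,ch].astype(float)
        for x in range(hi,lo,-1):
            if c[x-1]<lv<=c[x]: return x-1+(lv-c[x-1])/(c[x]-c[x-1])
    out={}
    for n,rows,rng in [("rest",(rest_a,rest_b),0),("red",(red_a,red_b),0)]:
        obs=[]
        for f,rr in zip((fa,fb),rows):
            for y in rr:
                x0=int(proj(S[f],(xg,-.17,z0))[0])
                x=cross(f,y,x0-25,x0+15,1,True,205. if n=="rest" else 150.)
                if x: obs.append((f,x,y))
        # line edge: point (x0) at y=-.17, height z, direction yaw
        def res(p): 
            o=[]
            for f,x,y in obs:
                P=atz(S[f],x+.0,y+.0,p[1]); o.append(P[0]-(p[0]-np.tan(p[2])*(P[1]+.17)))
            return np.array(o)*1e3
        q=least_squares(res,[xg,z0,th],loss='soft_l1',f_scale=.3)
        print(n,q.x,'yaw',np.degrees(q.x[2]),'rms mm',np.sqrt((q.fun**2).mean()),len(obs))
        r=res(q.x); na=sum(o[0]==fa for o in obs); print(r[:na].round(2),r[na:].round(2))
        out[n]=(S,obs,q.x)
    return out
if __name__=="__main__":
    run("w6a","w6b",list(range(180,196))+[209,210,211,212],list(range(182,198))+[209,210,211]+list(range(238,252)),range(217,224),range(217,233),.476,.0855)
E
python3 e.py
```

```text
rest [0.4759 0.0864 0.1158] yaw 6.63367563904815 rms mm 0.15106663498921985 53
[-0.26 -0.23 -0.06 -0.01  0.11  0.08  0.02 -0.06 -0.14 -0.16 -0.04  0.12  0.12  0.09  0.04 -0.05  0.26  0.12  0.03 -0.03] [-0.03 -0.1   0.12  0.15 -0.06 -0.1   0.15  0.15 -0.07 -0.1   0.16  0.13 -0.1  -0.12  0.11  0.11  0.04 -0.27 -0.36  0.11  0.14  0.37  0.27  0.08 -0.09  0.03
 -0.01 -0.25 -0.24  0.08  0.06 -0.22 -0.22]
red [0.4765 0.0869 0.1129] yaw 6.46861413146664 rms mm 0.06694216668082256 23
[-0.03  0.13  0.09  0.01 -0.03 -0.05 -0.1 ] [-0.07  0.03  0.07 -0.06 -0.03  0.03  0.05 -0.07 -0.04  0.    0.03 -0.08 -0.03  0.11  0.11 -0.05]
```

```bash
cat >> e.py <<'E'
    o=run("w6a","w6b",list(range(180,196))+[209,210,211,212],list(range(182,198))+[209,210,211]+list(range(238,252)),range(217,224),range(217,233),.476,.0855)
    S,_,q=o["rest"]
    for f,rows in (("w6a",range(217,225)),("w6b",range(217,233))):
        A=[];B=[]
        for y in rows:
            c=S[f]["pixels"][y].astype(float);x0=368 if f=="w6a" else 237
            g=c[:,1];r=c[:,0]
            for x in range(x0+6,x0-8,-1):
                if g[x-1]<205<=g[x]: xw=x-1+(205-g[x-1])/(g[x]-g[x-1]);break
            # dark-gap width from the red dip
            dip=sum(max(0,252-r[x])for x in range(int(xw)-1,int(xw)+3))/190
            P=atz(S[f],xw,y,q[1]);A.append((P[0]-(q[0]-np.tan(q[2])*(P[1]+.17)))*1e3);B.append(dip)
        print(f,'white start minus rest line mm',np.round(A,2),'dip px',np.round(B,2))
E
python3 e.py | tail -4
```

```text
red [0.4765 0.0869 0.1129] yaw 6.46861413146664 rms mm 0.06694216668082256 23
[-0.03  0.13  0.09  0.01 -0.03 -0.05 -0.1 ] [-0.07  0.03  0.07 -0.06 -0.03  0.03  0.05 -0.07 -0.04  0.    0.03 -0.08 -0.03  0.11  0.11 -0.05]
w6a white start minus rest line mm [1.37 1.39 1.3  1.2  1.13 1.11 1.17 1.28] dip px [0.11 0.11 0.11 0.11 0.12 0.16 0.15 0.18]
w6b white start minus rest line mm [1.06 1.16 1.04 0.86 1.12 1.15 1.02 0.84 1.08 1.12 0.99 0.82 1.08 1.18 1.03 0.82] dip px [0.25 0.26 0.32 0.3  0.28 0.28 0.3  0.3  0.28 0.26 0.28 0.28 0.28 0.32 0.35 0.31]
```

The triangulation puts the rest at z ≈ 0.086. The red block's top is slightly above it, by about 0.2 to 2 mm depending on the cue. I'll re-grip the knob and nudge about 20° (0.8 mm) more to centre it.

>>> step_arm(
  series=[
    [0,60,-3,0,0],
    [0,120,-6,0,0],
    [0,176,-8,0,0],
    [0,176,-8,0,0],
    [0,176,-8,50,0],
    [0,176,-8,90,0],
    [0,176,-8,100,0],
    [-1,176,-8,100,0],
    [-1,176,-8,100,0],
    [-1,176,-8,100,0],
    [-1,176,-8,100,0],
    [-1,176,-8,100,0],
  ],
)

```text
time: 24.4
tool_pos: [0.569, 0.0379, 0.1226]
ee_rot: [3.141, 0.0, 1.527]
wrist_force: [-4.3, -0.3, 3.4]
width: 0.0259
```

>>> step_arm(
  series=[
    [-1,-6.5,9.3,0,0],
    [-1,-14.5,17.3,0,0],
    [-1,-14.5,17.3,0,0],
    [0,-14.5,17.3,0,0],
    [0,-14.5,17.3,0,0],
    [0,-14.5,17.3,0,0],
    [0,-14.5,17.3,0,0],
    [0,-14.5,17.3,-50,0],
    [0,-14.5,17.3,-100,0],
    [0,-70,17.3,-100,0],
    [0,-130,17.3,-100,0],
    [0,-191,-7,-100,0],
    [0,-191,-7,-100,0],
    [0,-191,-7,-100,0],
  ],
)

```text
time: 26.15
tool_pos: [0.5536, -0.1524, 0.2216]
ee_rot: [3.141, -0.001, 1.526]
wrist_force: [-0.2, -0.5, 0.1]
width: 0.0469
```

```bash
python3 - <<'E'
from h import *
np.set_printoptions(precision=4,suppress=True,linewidth=160)
s=snap("wrist");print(robot.get_obs()['tool_pos'])
im=s["pixels"].astype(int)
x=int(proj(s,(.476,-.17,.087))[0]);print(x)
for y in range(217,236,2): print(y,x-8,' '.join('%d/%d'%(im[y,k,0],im[y,k,1]) for k in range(x-8,x+10)))
for c in ("wrist","scene","side"):
    s=snap(c);print(c,[(l,round(d['p'],2),np.array(d['position'])) for l in ("rest_top","crank_head","pointer_top","cup_rim","blank_red","blank_pale") for d in models.pinpoint(s,l)[:1]])
E
```

```text
[ 0.5539 -0.1517  0.2216]
248
217 240 108/108 112/111 111/111 110/110 110/109 109/108 122/105 194/79 238/54 240/43 231/51 205/134 244/241 249/249 249/249 249/249 249/248 249/248
219 240 111/111 110/110 109/109 108/108 108/108 109/108 113/107 156/95 234/61 243/46 236/41 205/83 235/226 247/246 249/248 249/248 249/249 249/248
221 240 110/110 109/109 109/108 108/107 108/108 109/108 127/103 211/78 245/55 248/49 242/46 220/75 230/206 251/250 253/253 253/253 253/253 253/253
223 240 114/113 109/108 109/108 109/108 109/108 103/102 90/78 96/67 106/68 94/77 74/81 68/96 155/171 246/246 253/252 253/253 253/253 253/253
225 240 127/126 110/110 109/109 110/109 110/111 110/115 111/119 110/120 110/119 82/103 52/89 44/90 96/124 236/237 252/252 253/253 253/253 253/253
227 240 161/159 114/113 110/110 111/114 110/116 108/116 110/120 110/121 112/122 105/116 65/97 45/88 64/103 168/185 247/248 253/253 253/253 253/253
229 240 208/206 125/125 113/118 111/120 110/118 109/117 110/119 112/122 113/122 114/123 82/105 51/89 44/89 99/126 238/238 253/252 254/253 254/253
231 240 206/207 141/147 117/126 112/122 110/117 
[... 563 characters left out ...]
9,  0.0902])), ('blank_red', 0.18, array([ 0.5575, -0.1637,  0.0822]))]
scene [('rest_top', 0.79, array([ 0.5505, -0.1688,  0.0863])), ('crank_head', 0.95, array([ 0.5307, -0.0202,  0.1336])), ('pointer_top', 0.44, array([ 0.4632, -0.1727,  0.0918])), ('cup_rim', 0.76, array([0.3925, 0.2405, 0.0706])), ('blank_red', 0.86, array([0.7085, 0.1091, 0.0013])), ('blank_pale', 0.83, array([ 0.7067,  0.2843, -0.0041]))]
side [('rest_top', 0.96, array([ 0.5496, -0.1647,  0.0894])), ('crank_head', 0.79, array([ 0.5292, -0.0238,  0.1366])), ('pointer_top', 0.62, array([ 0.4668, -0.1793,  0.0875])), ('cup_rim', 0.65, array([0.3916, 0.244 , 0.0703])), ('blank_red', 0.92, array([0.7114, 0.1105, 0.0007]))]
```

Crank-head estimates now come out about 5 mm off the shaft axis, near the 8 mm limit, so I'll clear the arm and look for a lean.

>>> step_arm(
  series=[
    [0,0,0,-60,0],
    [0,0,-50,-90,0],
    [0,-40,-100,-90,0],
    [0,-80,-150,-90,0],
    [0,-80,-180,-90,0],
    [0,-80,-180,-90,0],
  ],
)

```text
time: 28.0
tool_pos: [0.369, -0.2249, 0.3125]
ee_rot: [3.14, 0.001, 1.524]
wrist_force: [-0.0, -0.2, -0.9]
width: 0.0471
```

```bash
python3 - <<'E'
from h import *
np.set_printoptions(precision=4,suppress=True)
print(robot.get_obs()['tool_pos'])
ims=[]
for c in ["scene","side"]:
    s=snap(c);save(s,c+"7.png")
    for l in ["crank_head","crank_knob","crank","rest_top","pointer_top","shaft_top","key_top"]:
        for d in models.pinpoint(s,l):
            p=np.array(d["position"])
            if d["p"]>.3 and p[1]<.1: print(c,l,round(d["p"],2),p,proj(s,p).round(1))
    for z in (.115,.159): print(z,proj(s,(.534,-.0168,z)))
    im=s["pixels"].astype(int);x,y=proj(s,(.534,-.017,.137)).astype(int)
    w=im[y-20:y+20,x-20:x+20];m=(w[...,2]>w[...,0]+50)&(w[...,2]>w[...,1]+30);v,u=np.nonzero(m)
    print('blue',u.mean()+x-20,v.mean()+y-20, u.min()+x-20,u.max()+x-20,v.min()+y-20,v.max()+y-20,'centre exp',proj(s,(.534,-.0168,.137)))
    ims.append(cv2.resize(cv2.cvtColor(s["pixels"],cv2.COLOR_RGB2BGR)[y-35:y+45,x-70:x+30],(400,320),interpolation=cv2.INTER_CUBIC))
cv2.imwrite("pics/c7.png",np.hstack(ims))
E
```

```text
[ 0.369  -0.2249  0.3125]
scene crank_head 0.86 [ 0.5317 -0.0209  0.137 ] [247.5 201.7]
scene crank_knob 0.88 [0.5806 0.0169 0.1406] [267.8 212.7]
scene crank 0.62 [ 0.5341 -0.021   0.0652] [251.1 233. ]
scene rest_top 0.56 [ 0.5525 -0.1644  0.0892] [173.  234.7]
scene pointer_top 0.57 [ 0.4651 -0.1745  0.0909] [175.3 209.3]
scene shaft_top 0.89 [ 0.5363 -0.0148  0.1004] [252.5 218.7]
scene key_top 0.83 [ 0.5361 -0.0178  0.0807] [251.9 227.1]
scene key_top 0.35 [ 0.5313 -0.0198  0.1343] [248.2 202.8]
0.115 [250.7449 211.8898]
0.159 [248.451  192.2403]
blue 247.5408450704225 200.96056338028168 238 256 189 214 centre exp [249.6149 202.2103]
side crank_head 0.86 [ 0.5315 -0.024   0.136 ] [324.9 137.3]
side crank_knob 0.76 [0.5821 0.0199 0.1443] [301.4 146.4]
side crank 0.89 [ 0.5369 -0.017   0.0656] [322.8 158.7]
side rest_top 0.9 [ 0.5518 -0.1644  0.0874] [323.9 111.7]
side pointer_top 0.42 [ 0.4649 -0.1727  0.0865] [356.6 112.3]
side shaft_top 0.74 [ 0.5359 -0.0154  0.1041] [322.8 148.7]
side key_top 0.73 [ 0.5321 -0.0148  0.0797] [324.5 155.7]
0.115 [323.6076 145.3376]
0.159 [323.3388 132.5551]
blue 325.8478260869565 136.38586956521738 320 332 128 146 centre exp [323.4751 139.0383]
```

View pics/c7.png

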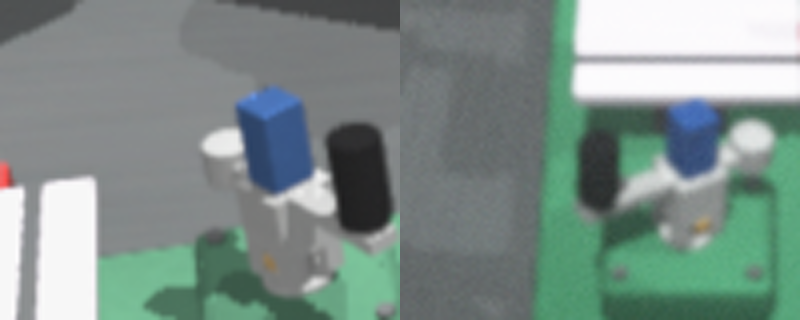

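The image confirms that the crank leans: the head tips left in the scene crop at (275,140), with the knob side lifted. I'll straighten it by squeezing the head with the jaws along the crank's x, centred on the shaft axis.

>>> step_arm(
  series=[
    [0,50,40,0,-10],
    [0,100,80,0,-20],
    [0,160,115,30,-30],
    [0,216,155,60,-40],
    [0,216,155,90,-40],
    [0,216,155,90,-40],
    [0,216,155,90,-40],
  ],
)

```text
time: 29.68
tool_pos: [0.5345, -0.0162, 0.2227]
ee_rot: [3.141, 0.001, 2.225]
wrist_force: [-0.5, -1.2, -0.4]
width: 0.0466
```

```bash
python3 - <<'E'
from h import *
o=robot.get_obs();print(o['tool_pos'],o['ee_rot'],o['joint_positions'])
s=snap("wrist")
for l in ("crank_head","crank_knob"): print([(round(d['p'],2),np.round(d['position'],4),proj(s,d['position']).round()) for d in models.pinpoint(s,l)[:2]])
E
```

```text
[ 0.53454294 -0.01619191  0.22272226] [3.14108937e+00 1.31120423e-03 2.22471680e+00] [-1.35943872e-01  4.96054553e-02  1.37671110e+00 -5.71398496e-04
  1.71399050e+00 -7.89946583e-01]
[(0.57, array([ 0.5303, -0.0223,  0.1365]), array([309., 205.]))]
[(0.97, array([0.577 , 0.0158, 0.1469]), array([375., 207.]))]
```

>>> step_arm(
  series=[
    [0,0,0,50,0],
    [0,0,0,85,0],
    [0,0,0,95,0],
    [0,0,0,95,0],
    [-1,0,0,95,0],
    [-1,0,0,95,0],
    [-1,0,0,95,0],
    [-1,0,0,95,0],
    [-1,0,0,95,0],
  ],
)

```text
time: 30.95
tool_pos: [0.5344, -0.0164, 0.1276]
ee_rot: [-3.141, 0.002, 2.225]
wrist_force: [-2.7, -2.9, 5.7]
width: 0.0237
```

>>> step_arm(
  series=[
    [-1,0,0,1,0],
    [-1,0,0,1,0],
    [0,0,0,1,0],
    [0,0,0,1,0],
    [0,0,0,1,0],
    [0,0,0,1,0],
    [0,0,0,-50,0],
    [0,0,0,-100,0],
    [0,-80,-100,-160,0],
    [0,-130,-160,-180,0],
    [0,-150,-190,-180,0],
    [0,-150,-210,-180,0],
    [0,-150,-210,-180,0],
  ],
)

```text
time: 32.58
tool_pos: [0.458, -0.2654, 0.3072]
ee_rot: [-3.142, 0.001, 2.221]
wrist_force: [0.3, 0.9, -0.6]
width: 0.0468
```

```bash
python3 - <<'E'
from h import *
np.set_printoptions(precision=4,suppress=True)
print(robot.get_obs()['tool_pos'])
ims=[]
for c in ["scene","side"]:
    s=snap(c);save(s,c+"8.png")
    for l in ["crank_head","crank_knob","crank","rest_top","pointer_top","shaft_top","cup_rim","blank_red","blank_pale"]:
        for d in models.pinpoint(s,l):
            p=np.array(d["position"])
            if d["p"]>.3 and (p[1]<.1 or l[0] in'cb'): print(c,l,round(d["p"],2),p)
    im=s["pixels"].astype(int);x,y=proj(s,(.534,-.017,.137)).astype(int)
    w=im[y-20:y+20,x-20:x+20];m=(w[...,2]>w[...,0]+50)&(w[...,2]>w[...,1]+30);v,u=np.nonzero(m)
    print('blue',u.mean()+x-20,v.mean()+y-20,'centre exp',proj(s,(.534,-.0168,.137)))
    ims.append(cv2.resize(cv2.cvtColor(s["pixels"],cv2.COLOR_RGB2BGR)[y-35:y+45,x-85:x+40],(400,256),interpolation=cv2.INTER_CUBIC))
cv2.imwrite("pics/c8.png",np.hstack(ims))
E
```

```text
[ 0.458  -0.2654  0.3072]
scene crank_head 0.87 [0.2127 0.3173 0.096 ]
scene crank_head 0.75 [0.4997 0.4432 0.093 ]
scene crank_head 0.6 [ 0.5308 -0.0215  0.1344]
scene crank_knob 0.94 [0.2924 0.336  0.0986]
scene crank_knob 0.62 [0.5448 0.375  0.0984]
scene crank_knob 0.57 [0.5802 0.0199 0.1467]
scene crank 0.84 [ 0.2099  0.3215 -0.0023]
scene crank 0.8 [ 0.536  -0.0171  0.0648]
scene crank 0.59 [ 0.4976  0.4451 -0.0006]
scene crank 0.44 [ 0.5358 -0.0178  0.0778]
scene rest_top 0.71 [ 0.5522 -0.1672  0.0901]
scene pointer_top 0.43 [ 0.4624 -0.1733  0.0913]
scene shaft_top 0.61 [ 0.5341 -0.0169  0.1008]
scene cup_rim 0.82 [0.3913 0.2412 0.068 ]
scene blank_pale 0.85 [ 0.7033  0.2833 -0.0021]
blue 247.22033898305085 200.85875706214688 centre exp [249.6149 202.2103]
side crank_head 0.94 [0.2123 0.315  0.0938]
side crank_head 0.82 [0.4944 0.4433 0.097 ]
side crank_head 0.67 [ 0.5281 -0.0229  0.1316]
side crank_head 0.54 [0.3934 0.2418 0.0686]
side crank_knob 0.74 [0.5472 0.3677 0.0982]
side crank_knob 0.74 [0.2966 0.339  0.0973]
side crank_knob 0.68 [0.5807 0.0183 0.1469]
side crank 0.98 [ 0.5324 -0.0132  0.0623]
side crank 0.93 [ 0.4971  0.4387 -0.004 ]
side crank 0.84 [0.2141 0.319  0.0001]
side rest_top 0.92 [ 0.5524 -0.163   0.0894]
side pointer_top 0.42 [ 0.4627 -0.1776  0.0862]
side shaft_top 0.82 [ 0.5362 -0.0169  0.1044]
side cup_rim 0.69 [0.392  0.2448 0.0739]
side blank_red 0.77 [ 0.7098  0.1065 -0.0015]
side blank_pale 0.94 [ 0.6994  0.2808 -0.0007]
blue 325.8641304347826 136.06521739130434 centre exp [323.4751 139.0383]
```

View pics/c8.png

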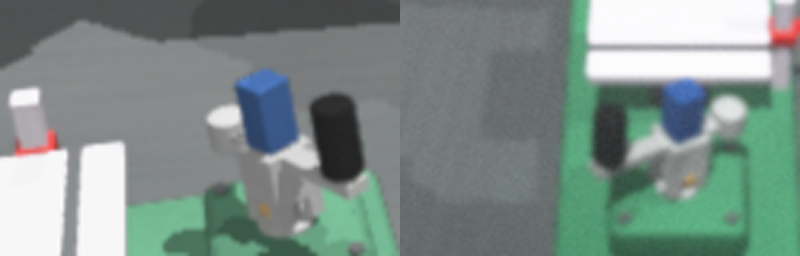

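The crank has relaxed back to the same lean: head about 6 mm off axis, roughly 0.1 rad, z about 30 mm above shaft_top. That matches the geometric limit of its bore and slot play (about 6 mm, 0.115 rad), so it can't lean further and is inside the 8 mm and 0.15 rad limits. I'll check the rest edge one last time, then hand in.

```bash
python3 - <<'E'
from h import *
im=cv2.imread("pics/scene8.png").astype(int)
g=im[...,1].astype(float);L=[]
for x in list(range(150,165))+list(range(189,200)):
    d=np.diff(g[200:232,x]);k=d.argmax();w=d[max(0,k-1):k+2];L.append((x,200+k-1+(np.arange(len(w))*w).sum()/w.sum()+.5))
p=np.polyfit(*np.array(L).T,1);print(np.polyval(p,174))
for y in range(211,219): print(y,' '.join('%d/%d'%(im[y,x,2],im[y,x,1]) for x in range(168,182,2)))
o=robot.get_obs();print(o['time'],o['wrist_force'])
E
```

```text
214.36538559487332
211 135/123 171/141 175/170 177/172 180/171 215/148 238/82
212 137/121 176/130 180/167 181/164 200/152 230/136 238/80
213 144/121 213/113 217/139 216/134 229/114 238/115 233/109
214 170/124 236/96 234/104 229/110 230/124 237/159 243/225
215 203/161 237/153 237/184 234/206 232/214 242/231 247/247
216 240/234 240/226 243/237 244/242 244/242 246/246 247/247
217 247/246 244/243 245/244 245/244 245/243 247/247 247/247
218 247/246 245/243 245/244 245/244 245/243 247/247 247/247
33.575 [ 0.25120163  0.81936527 -0.24181596]
```

```bash
python3 -c "
from bench import robot
print(robot.close_job())"
```

```text
the job is handed in; nothing more can be done
None
```

I fitted the small steel crank over the lift shaft and wound it about 1.64 turns clockwise by its black knob. I then released it, moved the arm clear and handed the job in at about 34 s; no verdict was reported.

- **Seating:** The slots went over the key with no sign of forcing. The wrist force changed by only about 5 N, and the head ended about 32 mm above the shaft top.
- **Rest height:** My last checks put the rest within about 1 mm of the pointer's top. The scene camera showed it level to about 0.9 mm high, and the wrist-camera measurement showed it level to about 1 mm low. The network readings scattered more. In the scene view they put the pointer a few millimetres higher than the side view did, and I discounted those because they landed on the post.
- **Crank lean:** The released crank leans towards its counterweight, with the head about 6 mm off the shaft axis (limit 8 mm) and tilted about 0.1 rad (limit 0.15). I tried to straighten it by squeezing the head, but it settled back. By my geometry this is the most the bore's play allows.
- **Other objects:** The cup, the two blanks and the pointer showed no movement beyond measurement noise.

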